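# Load the beam cell from one side on the hand slide

## Task

On the hand slide, take the black upright grip and draw the grey carriage back along its rods by at least 30 mm. Then bring it forward until its sprung nose, whose point of touch you must feel for, presses the load cell's button with 6 N (within 1.5 N, and never above 10 N), and let go with the grip's play left taken up forwards; if you go past, draw clear and come up again rather than ease back. Leave the test weight and the timer where they are.

Things in the scene. Friction and masses are not known exactly. Their poses are not given: they have to be found in the camera images.
- bed: Aluminium base plate of the hand slide, 300 x 110 x 12 mm, screwed down; origin at the centre of its underside. Its x axis is the travel and points forwards, to the load cell; z up. Two 12 mm steel rods along x carry the carriage; their end blocks at x -92 and +78 mm are 42 mm high. The load cell, a 130 mm aluminium bar with its top at 40 mm, lies across the +x end.
- carriage (a joint): Position (m) of the grey carriage (60 mm along x, 92 wide, top 46 mm above the worktop) along the bed's x; at 0 it is over the bed's centre, range -0.050 to +0.026. It slides with a steady drag of about 10 N and stays where it is left. While it slides forwards, the push on the grip less the drag felt in free sliding is the load on the cell.
- grip (a joint): Play of the grip on the carriage (m), along the same axis: it slides loosely (drag about 1.5 N) between stops at -0.005 and +0.005 (10 mm of play in all) and only then takes the carriage along. +0.005: play taken up forwards, as when pushing towards the load cell; -0.005: as when drawing back.
- grip_center (a point): Middle of the upright black grip on the carriage: a block 20 mm thick along the travel, 28 mm wide across it, from 53 to 99 mm above the worktop; this point is at 79 mm, 20 mm below its top. Its foot plate (44 x 46 mm) and the stop strips beside it reach 53 mm. Fingers have free room before and behind it. Its bed-x is joint carriage + joint grip.
- load_button: Steel button, 16 mm across, 12 mm long, on the cell's side facing the carriage, 27 mm high; origin on the cell's face, 12 mm behind the pressing face. The carriage's sprung nose (1.2 N per mm of compression) presses it. The nose's tip is a screw whose setting differs each time and is not reported: it first touches with the carriage anywhere from +0.002 to +0.014.
- weight_center (a point): Bystander: loose brass-coloured knobbed test weight, 38 mm across, 48 mm high, standing on the back end of the base plate; point half-way up. To be left alone.
- timer_center (a point): Bystander: loose white kitchen timer, 69 x 69 x 17 mm, lying beyond the load cell; point half-way up. To be left alone.

How it is judged:
By the outcome, as a careful person would: the job done as asked, in the order asked, and still so for the second after the job is handed in, with the robot touching nothing.
It also fails if it takes over 69 s, if anything falls off the work surface, if the arm or the gripper's body presses on something with over 40 N, if the wrist force passes 120 N, or if a joint passes its speed limit or range.

## Robot

A 7-joint arm with a two-finger parallel gripper is mounted at the origin on a cart in front of the work surface, level with it; the furniture and walls round the work are solid. World frame = base frame: x ahead of the robot, y to its left, z up, the work surface at z = 0. Lengths are in mm, angles in rad, forces in N, time in s.
With the tool pointing down it reaches from about 400 to 925 mm from the base axis. Payload 4.1 kg.
Tool frame: the origin (TCP) lies between the finger pads; the fingertips stand 19 mm ahead of it and the grasp point (between the pads) is the TCP; z points along the fingers, y is the direction in which the jaws open and shut (so a half turn about z gives the same grasp; the last joint's range is limited). The gripper opens to 85 mm and grips with 20 to 120 N. Pads are 22 mm wide; open, the fingers measure 114 mm over their backs; the gripper's body (76 mm by 85 mm) begins 54 mm behind the grasp point. The pads swing forward as they close: fully open they stand 13 mm farther back than shut.
Start: joints at [-1.405, 0.398, 0.045, 1.537, -0.019, 1.207, -0.051], TCP at [170.092, 627.383, 250.347] pointing down, gripper open.
Joint ranges: [-2.82, 2.82], [-0.49, 2.23], [-1.37, 1.46], [0, 2.46], [-1.36, 4.5], [0.23, 2], [-2.94, 2.94]. Speed limits (rad/s): [2.57, 2.57, 3.14, 3.14, 3.14, 3.14, 3.14].

## Interface

Orientations are given as a 3x3 rotation matrix whose columns are the frame's x, y, z axes.
In Python, from bench import bot, viewer, job gives the robot as it stands.
- The arm moves only by the tool jog_arm, never from a script. Its argument "deltas" is a list of rows, each an object with "travel": the shift along the tool's x, y, z in cm, a list of three; "rotation": the turn, a rotation vector about the tool's x, y, z in degrees, a list of three. In form: [{"travel": [tx, ty, tz], "rotation": [rx, ry, rz]}, ...]. A call has 1 to 8 rows; each row shifts and turns the commanded pose from where the row before left it, along the tool's axes as they then stand; what a row does not reach is not made up. A row lasts 1/8 s, in which the tool goes at most 62.5 mm and 10.7 degrees, less where a joint would pass 70% of its speed; a pose out of reach is approached as far as the arm can. A call with a gripper value outside its range is refused whole. "jaw" is the opening in per cent of the stroke, from 0 (shut) to 100 (fully open), set as the call begins (left out, the last holds). The fingers move at their own pace and stop on an object; "force" is the grip in N (left out, the last holds). Time passes only in rows, so rows that do not move let the fingers close. It gives the time, the measured TCP pose, the force and the opening at its end, in the units of the state.
- bot.get_obs(): the state, without advancing time (a new reading comes with each control period).
- viewer.grab_frame(name): name is "scene" or "top"; returns a dict with "pixels" (400x640x3 uint8, blue, green, red), "fx", "fy", "cx", "cy" (pixels), "D" ([k1, k2, p1, p2, k3] as OpenCV has them; the pictures are not rectified), "rvec" (rotation vector, rad) and "tvec" (3), from world to camera coordinates, as OpenCV has them. Camera axes: x right, y down, z forward; pixel columns grow to the right and rows downward; lengths in mm; the calibration is good to about 2 mm. A picture is of the moment at which its call begins. There is no depth.
- job.close_job(): hands the job in, once; it reports no verdict.
The state is a dict: "time_s": time; "joints": joint angles; "joint_velocities": joint speeds; "joint_efforts": joint torques, N m; "position": TCP position; "orientation": TCP orientation; "contact_force": force on the tool from outside, world axes, zero at the start; "wrist_torque": the same for the moment, N m; "opening": finger opening in mm.
Only numpy, scipy, OpenCV 4.12 (cv2) and the standard library are available. Lean on these libraries where they do the work, as an engineer would, in place of code of your own. Each camera call takes 0.05 s, during which the arm holds its last target. There are 200 camera calls.

## Working session

There is one attempt and no reset: what is moved stays moved. The work goes in short steps, Python scripts to look and compute and a tool call to move; the robot and the scene stay as the last step left them, time stands still between calls to the robot, and variables do not carry over. Pictures are saved under pics/ and viewed, about 8 in all and at most 12, crops included, and the job is handed in when it is done.

Besides the shell and the picture viewer there is one more tool, called as name(argument=value, ...), one argument or row to a line, values as JSON. jog_arm: Moves the arm, as the interface text tells. Its arguments: {"type":"object","properties":{"deltas":{"type":"array","items":{"type":"object","properties":{"travel":{"type":"array","items":{"type":"number"}},"rotation":{"type":"array","items":{"type":"number"}}}}},"jaw":{"type":"number"},"force":{"type":"number"}},"required":["deltas"]}

```bash
mkdir -p pics; cat > h.py <<'E'
import numpy as np,cv2
from bench import bot,viewer,job
def cam(n):
    f=viewer.grab_frame(n); K=np.array([[f['fx'],0,f['cx']],[0,f['fy'],f['cy']],[0,0,1.]])
    R=cv2.Rodrigues(np.array(f['rvec'],float))[0]; return np.array(f['pixels'],np.uint8),K,np.array(f['D'],float),R,np.array(f['tvec'],float).ravel()
def ray(c,uv,z):
    _,K,D,R,t=c; p=cv2.undistortPoints(np.array(uv,float).reshape(-1,1,2),K,D).reshape(-1,2)
    d=np.c_[p,np.ones(len(p))]@R; o=-R.T@t
    return o+d*((z-o[2])/d[:,2])[:,None]
def proj(c,P):
    _,K,D,R,t=c; return cv2.projectPoints(np.array(P,float).reshape(-1,1,3),cv2.Rodrigues(R)[0],t,K,D)[0].reshape(-1,2)
E
python3 - <<'E'
from h import *
for n in('top','scene'):
    c=cam(n); cv2.imwrite(f'pics/{n}0.png',c[0]); print(n,-c[3].T@c[4])
o=bot.get_obs(); print(o['position'],np.round(o['orientation'],3),o['contact_force'],o['opening'],o['time_s'])
E
```

```text
top [389.95513494 131.04249089 950.47181963]
scene [ 154.29115868 -518.94788152  552.38979596]
[169.97250013 626.81444322 249.35454917] [[-0.965  0.262 -0.   ]
 [ 0.262  0.965 -0.002]
 [-0.    -0.002 -1.   ]] [ 0.42473797 -0.21962314 -0.22243483] 85.50742587885001 0.1
```

View pics/top0.png

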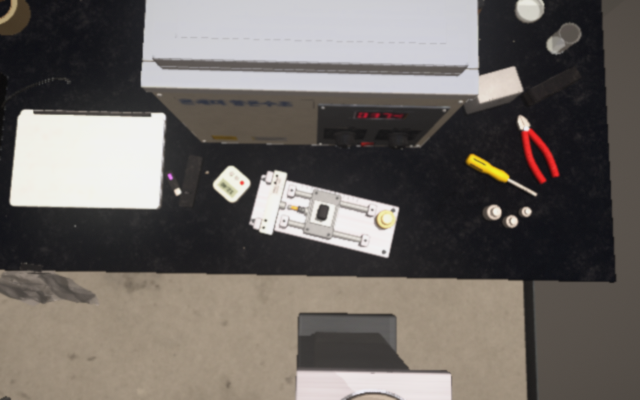

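View pics/scene0.png

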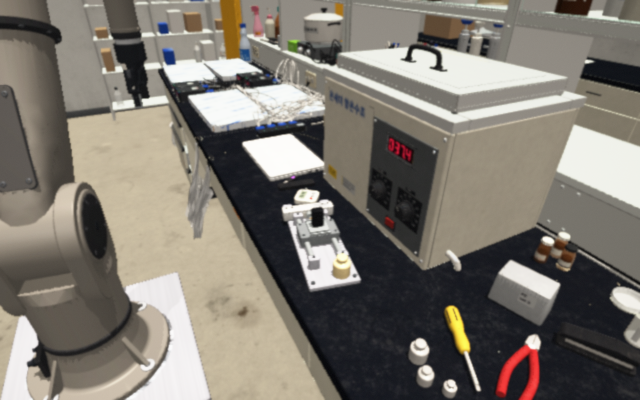

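Top view: the slide has its load cell at the left (~265,205), the grip at ~(322,212), the weight at ~(385,218) and the timer at ~(231,184). An oven stands behind (bottom edge at row ~145). The scene view agrees. Next I'll enlarge the slide and measure it.

```bash
python3 - <<'E'
from h import *
c=cam('top'); im=c[0]
cv2.imwrite('pics/top1.png',cv2.resize(im[155:265,205:405],None,fx=4,fy=4,interpolation=cv2.INTER_CUBIC))
s=cam('scene'); 
cv2.imwrite('pics/sc1.png',cv2.resize(s[0][180:295,260:380],None,fx=5,fy=5,interpolation=cv2.INTER_CUBIC))
print(ray(c,[[322,212]],99),ray(c,[[345,145]],0), ray(c,[[470,60],[145,60]],250))
g=cv2.cvtColor(im,cv2.COLOR_BGR2GRAY)
m=(g[200:226,310:338]<60).astype(np.uint8); n,l,st,ce=cv2.connectedComponentsWithStats(m)
for i in range(1,n): print(st[i],ce[i]+[310,200])
E
```

```text
[[467.79885106 115.26996808  99.        ]] [[624.07230809  66.30514584   0.        ]] [[ 709.11596337 -119.40656985  250.        ]
 [ 695.82633612  410.60552847  250.        ]]
[ 8 15  7  4 14] [320.28571429 217.14285714]
```

View pics/top1.png

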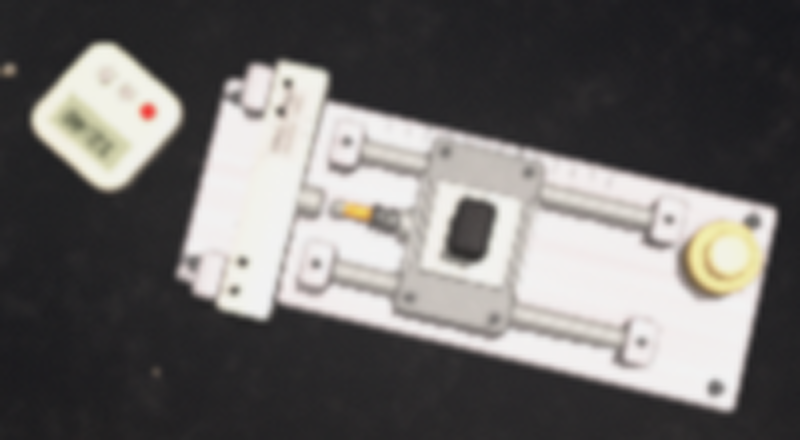

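View pics/sc1.png

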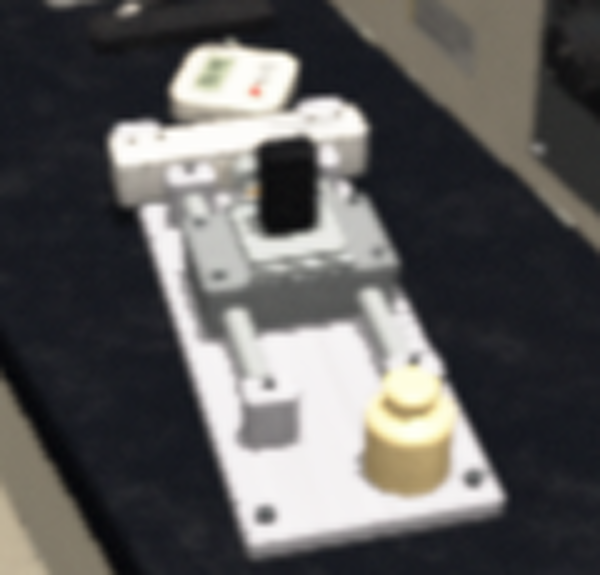

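Crops: bed corners at (777,208), (735,410) and (178,278); end-block tops at (345,142), (318,262), (668,215) and (640,337); grip top at about (474,226). Everything is sharp enough to fix the bed frame.

```bash
python3 - <<'E'
from h import *
c=cam('top'); f=lambda a:np.array(a)/4.+[205,155]
b=ray(c,f([[345,142],[318,262],[668,215],[640,337]]),42)
print(b.round(1))
fr=b[:2].mean(0);ba=b[2:].mean(0);d=fr-ba;L=np.linalg.norm(d);u=d/L
O=(fr*92+ba*78)/170;print('axis',u,L,np.degrees(np.arctan2(u[1],u[0])),'O',O)
k=ray(c,f([[777,208],[735,410],[178,278]]),12);v=np.array([-u[1],u[0],0])
for p in k: print('corner bed',(p-O)@u,(p-O)@v)
g=ray(c,f([[474,226]]),99)[0];print('grip',g,(g-O)@u,(g-O)@v)
car=ray(c,f([[446,152],[527,172],[408,297],[494,318]]),46);print('car',(car.mean(0)-O)@u)
R=np.array(bot.get_obs()['orientation']);print('tool yaw of x',np.degrees(np.arctan2(R[1,0],R[0,0])),'y',np.degrees(np.arctan2(R[1,1],R[0,1])))
s=cam('scene')
z=proj(s,[g,g-[0,0,46]]);print((z-[260,180])*5)
E
```

```text
[[515.9 178.1  42. ]
 [454.  190.2  42. ]
 [481.9  12.1  42. ]
 [419.4  25.9  42. ]]
axis [0.20339757 0.97909623 0.        ] 168.67856668013576 78.26428953585183 O [469.21622393 108.38985968  42.        ]
corner bed -150.3056827031691 -52.34105785576202
corner bed -150.4413831772036 56.31367922540943
corner bed 148.89748219245647 54.485674107308284
grip [468.82105414 112.41858202  99.        ] 3.864130285644525 1.206341594801706
car 5.343200399094293
tool yaw of x 164.83334041865524 y 74.83333752827662
[[283.77497276 141.46051632]
 [283.53320548 224.23215519]]
```

jog_arm(
  deltas=[
    {"travel":[-3.5,-3.5,0],"rotation":[0,0,0]},
    {"travel":[-3.5,-3.5,0],"rotation":[0,0,0]},
    {"travel":[-3.5,-3.5,0],"rotation":[0,0,0]},
    {"travel":[-3.5,-3.5,0],"rotation":[0,0,0]},
    {"travel":[-3.5,-3.5,0],"rotation":[0,0,0]},
    {"travel":[-3.5,-3.5,0],"rotation":[0,0,0]},
    {"travel":[-3.5,-3.5,0],"rotation":[0,0,0]},
    {"travel":[-3.5,-3.5,0],"rotation":[0,0,0]},
  ],
  jaw=100,
)

```text
time_s: 1.3
position: [367.8, 282.4, 250.6]
orientation: [[-0.965, 0.262, 0.001], [0.262, 0.965, 0.001], [-0.0, 0.001, -1.0]]
contact_force: [0.8, 0.1, 0.3]
opening: 85.4
```

jog_arm(
  deltas=[
    {"travel":[-3.5,-3.5,1],"rotation":[0,0,0]},
    {"travel":[-3.5,-3.5,2],"rotation":[0,0,0]},
    {"travel":[-3.5,-3.5,2],"rotation":[0,0,0]},
    {"travel":[-3,-3,2],"rotation":[0,0,0]},
    {"travel":[0,0,2],"rotation":[0,0,-3.43]},
    {"travel":[0,0,0],"rotation":[0,0,0]},
  ],
)

```text
time_s: 2.05
position: [461.0, 117.5, 159.2]
orientation: [[-0.979, 0.205, -0.003], [0.205, 0.979, -0.001], [0.003, -0.002, -1.0]]
contact_force: [0.2, 1.2, -0.9]
opening: 85.1
```

```bash
cat > st.py <<'E'
from h import *
u=np.array([.2034,.9791,0]);v=np.array([-u[1],u[0],0]);O=np.array([469.2,108.4,0])
o=bot.get_obs();p=np.array(o['position']);R=np.array(o['orientation']);F=np.array(o['contact_force'])
print('t',o['time_s'],'bed',((p-O)@u).round(2),((p-O)@v).round(2),p[2].round(2),'tool err to grip(cm)',(R.T@(np.array([468.9,112.5,79])-p)/10).round(2),'F u,v,z',(F@u).round(2),(F@v).round(2),F[2].round(2),'open',o['opening'])
E
python3 - <<'E'
import st
from h import *
c=cam('top');cv2.imwrite('pics/t2.png',cv2.resize(c[0][155:265,205:405],None,fx=3,fy=3,interpolation=cv2.INTER_CUBIC))
s=cam('scene');cv2.imwrite('pics/s2.png',cv2.resize(s[0][130:295,240:400],None,fx=3.5,fy=3.5,interpolation=cv2.INTER_CUBIC))
print(np.array(bot.get_obs()['orientation']).round(3))
E
```

```text
t 2.05 bed 7.28 9.86 159.19 tool err to grip(cm) [-0.89 -0.32  8.02] F u,v,z 1.24 0.06 -0.95 open 85.12500512543703
[[-0.979  0.203  0.   ]
 [ 0.203  0.979  0.   ]
 [-0.     0.001 -1.   ]]
```

View pics/s2.png

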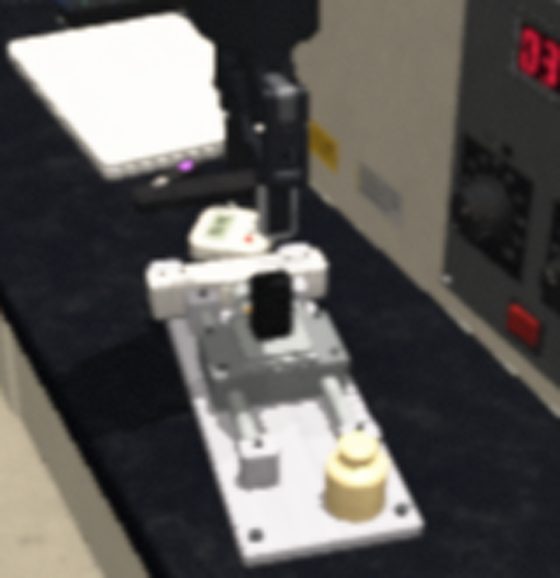

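The gripper is just above the grip (~(270,305) in the crop) with clear room around it. I'll centre it and go down.

jog_arm(
  deltas=[
    {"travel":[-0.9,-0.3,0],"rotation":[0,0,0]},
    {"travel":[0,0,2],"rotation":[0,0,0]},
    {"travel":[0,0,2],"rotation":[0,0,0]},
    {"travel":[0,0,2],"rotation":[0,0,0]},
    {"travel":[0,0,1.9],"rotation":[0,0,0]},
    {"travel":[0,0,0],"rotation":[0,0,0]},
    {"travel":[0,0,0],"rotation":[0,0,0]},
  ],
)

```text
time_s: 3.02
position: [471.3, 113.8, 82.3]
orientation: [[-0.979, 0.203, 0.002], [0.203, 0.979, 0.001], [-0.002, 0.001, -1.0]]
contact_force: [-0.1, 0.1, -0.2]
opening: 85.0
```

```bash
python3 st.py
```

```text
t 3.025 bed 5.68 -0.98 82.29 tool err to grip(cm) [ 0.21 -0.17  0.33] F u,v,z 0.04 0.07 -0.23 open 84.997726613352
```

jog_arm(
  deltas=[
    {"travel":[0.2,-0.2,0.3],"rotation":[0,0,0]},
    {"travel":[0,0,0],"rotation":[0,0,0]},
    {"travel":[0,0,0],"rotation":[0,0,0]},
    {"travel":[0,0,0],"rotation":[0,0,0]},
    {"travel":[0,0,0],"rotation":[0,0,0]},
    {"travel":[0,0,0],"rotation":[0,0,0]},
    {"travel":[0,0,0],"rotation":[0,0,0]},
    {"travel":[0,0,0],"rotation":[0,0,0]},
  ],
  jaw=0,
  force=50,
)

```text
time_s: 4.03
position: [468.1, 112.1, 78.6]
orientation: [[-0.979, 0.204, 0.0], [0.204, 0.979, 0.001], [-0.0, 0.001, -1.0]]
contact_force: [-0.3, 0.6, 4.6]
opening: 19.5
```

```bash
python3 st.py
```

```text
t 4.025 bed 3.37 1.87 78.61 tool err to grip(cm) [-0.07  0.06 -0.04] F u,v,z 0.48 0.43 4.55 open 19.450482420089767
```

jog_arm(
  deltas=[
    {"travel":[0,-0.3,0],"rotation":[0,0,0]},
    {"travel":[0,-0.6,0],"rotation":[0,0,0]},
    {"travel":[0,-0.6,0],"rotation":[0,0,0]},
    {"travel":[0,-0.6,0],"rotation":[0,0,0]},
    {"travel":[0,-0.6,0],"rotation":[0,0,0]},
    {"travel":[0,-0.6,0],"rotation":[0,0,0]},
    {"travel":[0,-0.6,0],"rotation":[0,0,0]},
    {"travel":[0,-0.6,0],"rotation":[0,0,0]},
  ],
)

```text
time_s: 5.03
position: [459.3, 72.1, 78.6]
orientation: [[-0.979, 0.202, 0.002], [0.202, 0.979, 0.005], [-0.0, 0.006, -1.0]]
contact_force: [0.2, 11.1, 2.1]
opening: 19.5
```

jog_arm(
  deltas=[
    {"travel":[0,-0.2,0],"rotation":[0,0,0]},
    {"travel":[0,0,0],"rotation":[0,0,0]},
  ],
)

```text
time_s: 5.28
position: [458.8, 69.6, 78.6]
orientation: [[-0.979, 0.202, 0.001], [0.202, 0.979, 0.005], [-0.0, 0.005, -1.0]]
contact_force: [-0.4, 9.2, 3.2]
opening: 19.1
```

```bash
python3 st.py; python3 - <<'E'
from h import *
c=cam('top');cv2.imwrite('pics/t3.png',cv2.resize(c[0][155:265,205:405],None,fx=4,fy=4,interpolation=cv2.INTER_CUBIC))
E
```

```text
t 5.275 bed -40.13 2.3 78.62 tool err to grip(cm) [-0.12  4.41 -0.02] F u,v,z 8.87 2.28 3.16 open 19.133681011042274
```

View pics/t3.png

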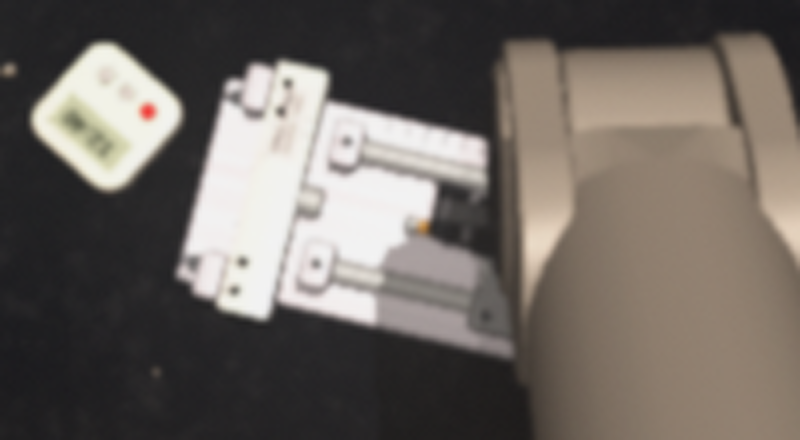

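The carriage moved back about 39 mm: nose tip from (333,208) to (410,222) and screw from (408,297) to (486,316). The load cell and timer are untouched. Now forward, reading the drag while it slides.

jog_arm(
  deltas=[
    {"travel":[0,0.4,0],"rotation":[0,0,0]},
    {"travel":[0,0.4,0],"rotation":[0,0,0]},
    {"travel":[0,0.3,0],"rotation":[0,0,0]},
    {"travel":[0,0.4,0],"rotation":[0,0,0]},
    {"travel":[0,0.4,0],"rotation":[0,0,0]},
    {"travel":[0,0.4,0],"rotation":[0,0,0]},
    {"travel":[0,0.4,0],"rotation":[0,0,0]},
    {"travel":[0,0.4,0],"rotation":[0,0,0]},
  ],
)

```text
time_s: 6.32
position: [463.6, 91.7, 78.5]
orientation: [[-0.979, 0.206, -0.003], [0.206, 0.979, -0.005], [0.002, -0.005, -1.0]]
contact_force: [-4.3, -8.8, 12.2]
opening: 19.7
```

jog_arm(
  deltas=[
    {"travel":[0,0.1,0],"rotation":[0,0,0]},
    {"travel":[0,0.1,0],"rotation":[0,0,0]},
    {"travel":[0,0.1,0],"rotation":[0,0,0]},
    {"travel":[0,0.1,0],"rotation":[0,0,0]},
  ],
)

```text
time_s: 6.82
position: [464.4, 95.6, 78.5]
orientation: [[-0.979, 0.206, -0.003], [0.206, 0.979, -0.005], [0.002, -0.005, -1.0]]
contact_force: [-4.7, -9.3, 12.3]
opening: 19.1
```

```bash
python3 st.py
```

```text
t 6.825 bed -13.52 2.05 78.54 tool err to grip(cm) [-0.09  1.75 -0.06] F u,v,z -10.07 2.72 12.35 open 19.08132187418328
```

jog_arm(
  deltas=[
    {"travel":[0,0.1,0],"rotation":[0,0,0]},
    {"travel":[0,0.1,0],"rotation":[0,0,0]},
  ],
)

```text
time_s: 7.08
position: [464.9, 97.6, 78.5]
orientation: [[-0.979, 0.206, -0.003], [0.206, 0.979, -0.005], [0.002, -0.005, -1.0]]
contact_force: [-4.7, -9.0, 11.9]
opening: 19.7
```

```bash
python3 st.py
```

```text
t 7.075 bed -11.49 2.02 78.54 tool err to grip(cm) [-0.09  1.54 -0.05] F u,v,z -9.79 2.72 11.86 open 19.66720582799017
```

jog_arm(
  deltas=[
    {"travel":[0,0.1,0],"rotation":[0,0,0]},
    {"travel":[0,0.1,0],"rotation":[0,0,0]},
  ],
)

```text
time_s: 7.32
position: [465.3, 99.5, 78.6]
orientation: [[-0.979, 0.206, -0.003], [0.206, 0.979, -0.005], [0.002, -0.005, -1.0]]
contact_force: [-4.7, -9.6, 11.9]
opening: 19.3
```

```bash
python3 st.py
```

```text
t 7.325 bed -9.49 1.99 78.56 tool err to grip(cm) [-0.08  1.34 -0.05] F u,v,z -10.31 2.62 11.92 open 19.26999906318674
```

jog_arm(
  deltas=[
    {"travel":[0,0.1,0],"rotation":[0,0,0]},
    {"travel":[0,0.1,0],"rotation":[0,0,0]},
    {"travel":[0,0.1,0],"rotation":[0,0,0]},
    {"travel":[0,0.1,0],"rotation":[0,0,0]},
    {"travel":[0,0.1,0],"rotation":[0,0,0]},
    {"travel":[0,0.1,0],"rotation":[0,0,0]},
    {"travel":[0,0.1,0],"rotation":[0,0,0]},
  ],
)

```text
time_s: 8.2
position: [466.8, 106.3, 78.5]
orientation: [[-0.979, 0.206, -0.003], [0.206, 0.979, -0.005], [0.002, -0.005, -1.0]]
contact_force: [-3.9, -9.7, 11.5]
opening: 19.3
```

```bash
python3 st.py
```

```text
t 8.2 bed -2.54 1.9 78.55 tool err to grip(cm) [-0.08  0.65 -0.05] F u,v,z -10.27 1.84 11.51 open 19.33255469562645
```

jog_arm(
  deltas=[
    {"travel":[0,0.1,0],"rotation":[0,0,0]},
    {"travel":[0,0.1,0],"rotation":[0,0,0]},
    {"travel":[0,0.1,0],"rotation":[0,0,0]},
    {"travel":[0,0.1,0],"rotation":[0,0,0]},
  ],
)

```text
time_s: 8.7
position: [467.7, 110.2, 78.6]
orientation: [[-0.979, 0.206, -0.003], [0.206, 0.979, -0.005], [0.002, -0.005, -1.0]]
contact_force: [-4.3, -9.3, 11.3]
opening: 19.4
```

```bash
python3 st.py
```

```text
t 8.7 bed 1.43 1.87 78.55 tool err to grip(cm) [-0.07  0.25 -0.05] F u,v,z -9.98 2.27 11.32 open 19.431648526989253
```

jog_arm(
  deltas=[
    {"travel":[0,0.1,0],"rotation":[0,0,0]},
    {"travel":[0,0.1,0],"rotation":[0,0,0]},
    {"travel":[0,0.1,0],"rotation":[0,0,0]},
  ],
)

```text
time_s: 9.07
position: [468.3, 113.1, 78.5]
orientation: [[-0.979, 0.206, -0.003], [0.206, 0.979, -0.005], [0.002, -0.005, -1.0]]
contact_force: [-4.0, -8.8, 11.4]
opening: 19.6
```

```bash
python3 st.py
```

```text
t 9.075 bed 4.43 1.86 78.53 tool err to grip(cm) [-0.07 -0.05 -0.05] F u,v,z -9.39 2.14 11.4 open 19.631597935178647
```

jog_arm(
  deltas=[
    {"travel":[0,0.1,0],"rotation":[0,0,0]},
    {"travel":[0,0.1,0],"rotation":[0,0,0]},
  ],
)

```text
time_s: 9.32
position: [468.7, 115.1, 78.6]
orientation: [[-0.979, 0.206, -0.002], [0.206, 0.979, -0.005], [0.001, -0.005, -1.0]]
contact_force: [-4.3, -9.3, 11.9]
opening: 19.6
```

```bash
python3 st.py
```

```text
t 9.325 bed 6.45 1.82 78.57 tool err to grip(cm) [-0.07 -0.25 -0.04] F u,v,z -10.0 2.28 11.94 open 19.57238138380103
```

jog_arm(
  deltas=[
    {"travel":[0,0.1,0],"rotation":[0,0,0]},
    {"travel":[0,0.1,0],"rotation":[0,0,0]},
  ],
)

```text
time_s: 9.57
position: [469.2, 117.0, 78.6]
orientation: [[-0.979, 0.206, -0.002], [0.206, 0.979, -0.005], [0.001, -0.005, -1.0]]
contact_force: [-3.4, -8.9, 11.5]
opening: 19.9
```

```bash
python3 st.py
```

```text
t 9.575 bed 8.45 1.8 78.57 tool err to grip(cm) [-0.07 -0.45 -0.04] F u,v,z -9.39 1.56 11.5 open 19.91506438524148
```

jog_arm(
  deltas=[
    {"travel":[0,0.1,0],"rotation":[0,0,0]},
  ],
)

```text
time_s: 9.7
position: [469.3, 118.0, 78.6]
orientation: [[-0.979, 0.206, -0.002], [0.206, 0.979, -0.005], [0.001, -0.005, -1.0]]
contact_force: [-4.2, -9.4, 11.7]
opening: 19.3
```

```bash
python3 st.py
```

```text
t 9.7 bed 9.41 1.81 78.55 tool err to grip(cm) [-0.07 -0.55 -0.04] F u,v,z -10.08 2.16 11.74 open 19.32306962708571
```

jog_arm(
  deltas=[
    {"travel":[0,0.1,0],"rotation":[0,0,0]},
  ],
)

```text
time_s: 9.82
position: [469.6, 119.0, 78.5]
orientation: [[-0.979, 0.206, -0.003], [0.206, 0.979, -0.005], [0.001, -0.005, -1.0]]
contact_force: [-3.6, -9.3, 12.2]
opening: 19.2
```

```bash
python3 st.py
```

```text
t 9.825 bed 10.4 1.8 78.54 tool err to grip(cm) [-0.07 -0.64 -0.04] F u,v,z -9.89 1.64 12.19 open 19.15311698004792
```

jog_arm(
  deltas=[
    {"travel":[0,0.1,0],"rotation":[0,0,0]},
  ],
)

```text
time_s: 9.95
position: [469.8, 119.9, 78.6]
orientation: [[-0.979, 0.206, -0.002], [0.206, 0.979, -0.005], [0.001, -0.005, -1.0]]
contact_force: [-3.4, -9.5, 11.7]
opening: 20.0
```

```bash
python3 st.py
```

```text
t 9.95 bed 11.41 1.76 78.55 tool err to grip(cm) [-0.06 -0.75 -0.04] F u,v,z -9.98 1.45 11.71 open 19.961555433604076
```

jog_arm(
  deltas=[
    {"travel":[0,0.1,0],"rotation":[0,0,0]},
  ],
)

```text
time_s: 10.07
position: [470.0, 120.9, 78.6]
orientation: [[-0.979, 0.206, -0.002], [0.206, 0.979, -0.005], [0.001, -0.005, -1.0]]
contact_force: [-3.6, -9.5, 12.5]
opening: 19.4
```

```bash
python3 st.py
```

```text
t 10.075 bed 12.41 1.75 78.56 tool err to grip(cm) [-0.06 -0.85 -0.04] F u,v,z -10.05 1.64 12.46 open 19.430424638230313
```

jog_arm(
  deltas=[
    {"travel":[0,0.1,0],"rotation":[0,0,0]},
  ],
)

```text
time_s: 10.2
position: [470.2, 121.9, 78.5]
orientation: [[-0.979, 0.206, -0.003], [0.206, 0.979, -0.005], [0.001, -0.005, -1.0]]
contact_force: [-4.1, -11.4, 11.5]
opening: 19.4
```

jog_arm(
  deltas=[
    {"travel":[0,0.1,0],"rotation":[0,0,0]},
  ],
)

```text
time_s: 10.32
position: [470.4, 122.8, 78.5]
orientation: [[-0.979, 0.206, -0.002], [0.206, 0.979, -0.005], [0.001, -0.005, -1.0]]
contact_force: [-4.4, -9.0, 11.4]
opening: 19.3
```

jog_arm(
  deltas=[
    {"travel":[0,0.1,0],"rotation":[0,0,0]},
  ],
)

```text
time_s: 10.45
position: [470.6, 123.6, 78.5]
orientation: [[-0.979, 0.206, -0.003], [0.206, 0.979, -0.005], [0.001, -0.006, -1.0]]
contact_force: [-3.9, -10.2, 12.5]
opening: 19.3
```

```bash
python3 st.py
```

```text
t 10.45 bed 15.18 1.74 78.55 tool err to grip(cm) [-0.06 -1.12 -0.04] F u,v,z -10.74 1.77 12.51 open 19.34813039781329
```

jog_arm(
  deltas=[
    {"travel":[0,0.1,0],"rotation":[0,0,0]},
  ],
)

```text
time_s: 10.58
position: [470.7, 124.3, 78.6]
orientation: [[-0.978, 0.206, -0.003], [0.206, 0.978, -0.006], [0.002, -0.006, -1.0]]
contact_force: [-3.9, -10.8, 13.2]
opening: 19.0
```

jog_arm(
  deltas=[
    {"travel":[0,0.1,0],"rotation":[0,0,0]},
  ],
)

```text
time_s: 10.7
position: [470.8, 124.9, 78.5]
orientation: [[-0.978, 0.206, -0.003], [0.206, 0.978, -0.006], [0.002, -0.006, -1.0]]
contact_force: [-4.3, -12.0, 13.2]
opening: 19.5
```

```bash
python3 st.py
```

```text
t 10.7 bed 16.49 1.74 78.54 tool err to grip(cm) [-0.07 -1.25 -0.04] F u,v,z -12.63 1.81 13.16 open 19.501116417542637
```

jog_arm(
  deltas=[
    {"travel":[0,0.1,0],"rotation":[0,0,0]},
  ],
)

```text
time_s: 10.82
position: [471.0, 125.6, 78.5]
orientation: [[-0.978, 0.207, -0.003], [0.207, 0.978, -0.006], [0.002, -0.007, -1.0]]
contact_force: [-4.7, -12.4, 12.6]
opening: 19.4
```

jog_arm(
  deltas=[
    {"travel":[0,0.1,0],"rotation":[0,0,0]},
  ],
)

```text
time_s: 10.95
position: [471.2, 126.2, 78.5]
orientation: [[-0.978, 0.207, -0.003], [0.207, 0.978, -0.007], [0.002, -0.007, -1.0]]
contact_force: [-5.2, -12.0, 14.1]
opening: 19.6
```

```bash
python3 st.py
```

```text
t 10.95 bed 17.83 1.68 78.54 tool err to grip(cm) [-0.06 -1.39 -0.04] F u,v,z -12.82 2.65 14.11 open 19.617474767572954
```

jog_arm(
  deltas=[
    {"travel":[0,0.1,0],"rotation":[0,0,0]},
  ],
)

```text
time_s: 11.08
position: [471.3, 126.8, 78.5]
orientation: [[-0.978, 0.207, -0.004], [0.207, 0.978, -0.007], [0.002, -0.008, -1.0]]
contact_force: [-5.2, -13.3, 13.6]
opening: 19.3
```

jog_arm(
  deltas=[
    {"travel":[0,0.1,0],"rotation":[0,0,0]},
  ],
)

```text
time_s: 11.2
position: [471.4, 127.5, 78.5]
orientation: [[-0.978, 0.207, -0.004], [0.207, 0.978, -0.008], [0.002, -0.008, -1.0]]
contact_force: [-4.8, -15.2, 15.3]
opening: 19.6
```

```bash
python3 st.py
```

```text
t 11.2 bed 19.11 1.69 78.53 tool err to grip(cm) [-0.06 -1.52 -0.04] F u,v,z -15.83 1.58 15.26 open 19.63652044920211
```

jog_arm(
  deltas=[
    {"travel":[0,0.08,0],"rotation":[0,0,0]},
  ],
)

```text
time_s: 11.32
position: [471.6, 127.9, 78.5]
orientation: [[-0.978, 0.207, -0.004], [0.207, 0.978, -0.008], [0.002, -0.009, -1.0]]
contact_force: [-5.2, -15.5, 15.4]
opening: 19.6
```

```bash
python3 st.py; python3 - <<'E'
from h import *
u=np.array([.2034,.9791,0]);a=[]
for i in range(12):
    viewer.grab_frame('top');o=bot.get_obs();a.append([np.array(o['contact_force'])@u,(np.array(o['position'])-[469.2,108.4,0])@u])
print(np.round(a,2).T,np.mean(a,0))
E
```

```text
t 11.325 bed 19.62 1.67 78.53 tool err to grip(cm) [-0.06 -1.57 -0.03] F u,v,z -16.21 1.94 15.38 open 19.55744775237947
[[-15.57 -14.63 -14.53 -15.61 -15.59 -15.42 -14.6  -15.11 -15.23 -15.66
  -14.82 -15.23]
 [ 19.71  19.69  19.67  19.68  19.68  19.71  19.71  19.7   19.69  19.69
   19.73  19.7 ]] [-15.16704551  19.69636654]
```

jog_arm(
  deltas=[
    {"travel":[0,0.05,0],"rotation":[0,0,0]},
  ],
)

```text
time_s: 12.05
position: [471.6, 128.2, 78.5]
orientation: [[-0.978, 0.207, -0.004], [0.207, 0.978, -0.008], [0.002, -0.009, -1.0]]
contact_force: [-5.2, -14.5, 15.5]
opening: 19.4
```

```bash
python3 - <<'E'
from h import *
u=np.array([.2034,.9791,0]);a=[]
for i in range(12):
    o=bot.get_obs();a.append([np.array(o['contact_force'])@u,(np.array(o['position'])-[469.2,108.4,0])@u]);viewer.grab_frame('top')
print(np.round(a,2).T,np.mean(a,0))
E
```

```text
[[-15.29 -15.71 -15.87 -15.47 -15.39 -15.44 -16.58 -16.19 -15.88 -15.68
  -15.19 -14.71]
 [ 19.92  19.93  19.95  19.94  19.93  19.95  19.93  19.91  19.94  19.93
   19.94  19.97]] [-15.61758673  19.93696767]
```

jog_arm(
  deltas=[
    {"travel":[0,-0.1,0],"rotation":[0,0,0]},
    {"travel":[0,-0.1,0],"rotation":[0,0,0]},
    {"travel":[0,0,0],"rotation":[0,0,0]},
  ],
)

```text
time_s: 13.02
position: [471.6, 128.2, 78.6]
orientation: [[-0.978, 0.206, -0.003], [0.206, 0.978, -0.006], [0.002, -0.006, -1.0]]
contact_force: [-3.9, -11.6, 12.7]
opening: 19.6
```

```bash
python3 st.py
```

```text
t 13.025 bed 19.86 1.67 78.55 tool err to grip(cm) [-0.06 -1.59 -0.04] F u,v,z -12.19 1.45 12.75 open 19.592967959669934
```

jog_arm(
  deltas=[
    {"travel":[0,-0.1,0],"rotation":[0,0,0]},
    {"travel":[0,-0.1,0],"rotation":[0,0,0]},
    {"travel":[0,0,0],"rotation":[0,0,0]},
  ],
)

```text
time_s: 13.4
position: [471.6, 128.1, 78.6]
orientation: [[-0.979, 0.206, -0.002], [0.206, 0.979, -0.004], [0.001, -0.004, -1.0]]
contact_force: [-2.9, -7.0, 11.1]
opening: 19.4
```

jog_arm(
  deltas=[
    {"travel":[0,0,0],"rotation":[0,0,0]},
    {"travel":[0,0,0],"rotation":[0,0,0]},
    {"travel":[0,0,0],"rotation":[0,0,0]},
    {"travel":[0,0,0],"rotation":[0,0,0]},
    {"travel":[0,0,0],"rotation":[0,0,0]},
    {"travel":[0,0,0],"rotation":[0,0,0]},
    {"travel":[0,0,0],"rotation":[0,0,0]},
    {"travel":[0,0,0],"rotation":[0,0,0]},
  ],
  jaw=100,
)

```text
time_s: 14.4
position: [472.1, 131.8, 78.3]
orientation: [[-0.979, 0.203, 0.0], [0.203, 0.979, 0.0], [-0.0, 0.0, -1.0]]
contact_force: [0.3, -0.3, -0.0]
opening: 85.5
```

```bash
python3 st.py
```

```text
t 14.4 bed 23.51 1.97 78.33 tool err to grip(cm) [-0.08 -1.96 -0.07] F u,v,z -0.25 -0.35 -0.04 open 85.50759275068883
```

Released cleanly. I'll lift straight up, move aside and check.

jog_arm(
  deltas=[
    {"travel":[0,0,-2],"rotation":[0,0,0]},
    {"travel":[0,0,-3],"rotation":[0,0,0]},
    {"travel":[0,0,-4],"rotation":[0,0,0]},
    {"travel":[0,0,-4],"rotation":[0,0,0]},
    {"travel":[0,0,-4],"rotation":[0,0,0]},
    {"travel":[3,3,0],"rotation":[0,0,0]},
    {"travel":[3.5,3.5,0],"rotation":[0,0,0]},
    {"travel":[3.5,3.5,0],"rotation":[0,0,0]},
  ],
)

```text
time_s: 15.4
position: [393.6, 251.0, 248.6]
orientation: [[-0.979, 0.204, 0.001], [0.204, 0.979, 0.001], [-0.0, 0.001, -1.0]]
contact_force: [0.8, 0.4, -0.4]
opening: 85.3
```

jog_arm(
  deltas=[
    {"travel":[3.5,3.5,0],"rotation":[0,0,0]},
    {"travel":[3.5,3.5,0],"rotation":[0,0,0]},
    {"travel":[3.5,3.5,0],"rotation":[0,0,0]},
    {"travel":[3.5,3.5,0],"rotation":[0,0,0]},
    {"travel":[3.5,3.5,0],"rotation":[0,0,0]},
    {"travel":[3,3,0],"rotation":[0,0,0]},
    {"travel":[0,0,0],"rotation":[0,0,0]},
    {"travel":[0,0,0],"rotation":[0,0,0]},
  ],
)

```text
time_s: 16.4
position: [236.1, 491.7, 248.1]
orientation: [[-0.979, 0.204, 0.0], [0.204, 0.979, -0.001], [-0.001, -0.001, -1.0]]
contact_force: [0.9, -0.5, -0.9]
opening: 85.4
```

```bash
python3 - <<'E'
from h import *
c=cam('top');cv2.imwrite('pics/t4.png',cv2.resize(c[0][155:265,205:405],None,fx=4,fy=4,interpolation=cv2.INTER_CUBIC))
print(bot.get_obs()['position'])
E
```

```text
[236.60262645 491.30973019 248.18268381]
```

View pics/t4.png

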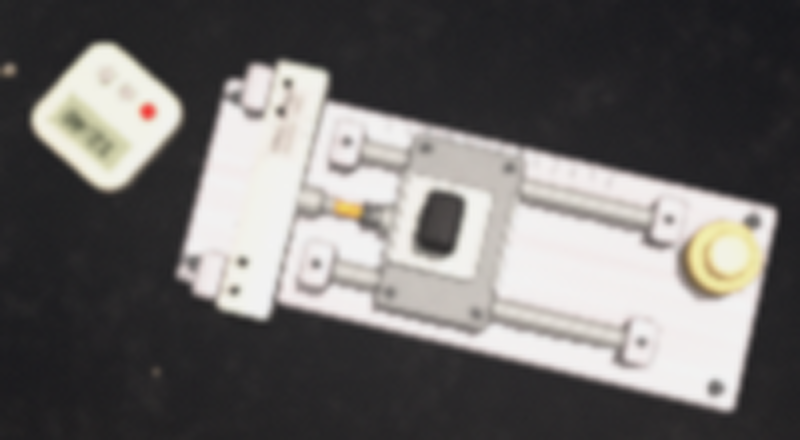

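The nose meets the button (~(318,203)). The grip (441,221) sits forward on its foot plate. The carriage screws moved about 19 px (~9.5 mm) past their start, which puts the carriage at about +14.9 mm and agrees with the arm's reading. The weight and timer have not moved.

```bash
python3 -c "
from bench import job
print(job.close_job())"
```

```text
the job is handed in; nothing more can be done
None
```

I drew the carriage back about 39 mm, brought it forward to press the button with about 6 N, and let go. The job is handed in; it reports no verdict.

- **Touch:** free-sliding drag read about 9.9 N. The nose first touched with the carriage at about +9.6 mm.
- **Load:** I came up forwards only and never went past. At the end the force reading gave about 5.7 N and the spring travel about 6.3 N; the two differ by 0.6 N. Single readings in this last stretch are noisy by about 0.5 to 1 N. The highest was about 16.6 N of push, or 6.7 N of load.
- **Release:** I eased the arm's push down to about 7.5 N before opening the jaws, and the grip did not move back measurably (within 0.2 mm).
- **Last picture:** it shows the nose on the button and the carriage at about +15 mm. The grip's play is taken up forwards, and the weight and timer are where they were. The arm was clear, and the clock stood at about 16.5 s.

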